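Switch the bearing-ball feeder over to its empty tray

ROBOT

A 6-joint arm with a two-finger parallel gripper is mounted at the origin on the work surface. World frame = base frame: x ahead of the robot, y to its left, z up, the work surface at z = 0. Lengths are in m, angles in rad, forces in N, time in s.
With the tool pointing down it reaches from about 0.35 to 0.775 m from the base axis. Payload 5.5 kg.
Tool frame: the origin (TCP) lies midway between the tips of the shut fingers; the grasp point (between the pads) lies 19 mm behind it; z points along the fingers, y is the line along which they close (so a half turn about z gives the same grasp; the last joint's range is limited). The gripper opens to 85 mm and grips with 20 to 120 N. Pads are 22 mm wide; open, the fingers measure 114 mm over their backs; the gripper's body (76 mm by 85 mm) begins 54 mm behind the grasp point. The pads swing forward as they close: fully open they stand 13 mm farther back than shut.
Start: joints at [-1.451, 0.313, 0.046, 1.304, 0, 1.431], TCP at [0.148, -0.556, 0.231] pointing down, gripper open.
Joint ranges: [-2.76, 2.76], [-0.86, 1.69], [-1.03, 1.26], [-2.2, 2.34], [-1.47, 1.5], [-3.14, 3.14]. Speed limits (rad/s): [2.57, 2.57, 3.14, 3.14, 3.14, 3.14].

INTERFACE

Orientations are given as a unit quaternion [w, x, y, z].
In Python, from workcell import env gives the robot as it stands.
- The arm moves only by the tool move_arm, never from a script. Its argument "targets" is a list of rows, each a list of 3 entries, a list of its own where there are three numbers: the shift along the tool's x, y, z in mm, then the turn, a rotation vector about the tool's x, y, z in units of 10 degrees (1.0 is 10 degrees), then the closure, from -1 (fully open) to 1 (shut). In form: [[[dx, dy, dz], [ax, ay, az], gripper], ...]. A call has 1 to 5 rows; each row is the pose to reach, as a shift and turn from the pose commanded when the call began, along the tool's axes at that moment; what a row does not reach only later rows make up. A row lasts 1/8 s, in which the tool goes at most 62.5 mm and 10.7 degrees, less where a joint would pass 70% of its speed; a pose out of reach is approached as far as the arm can. A call with a gripper value outside its range is refused whole. The fingers move at their own pace and stop on an object; "squeeze" is the grip in N (left out, the last holds). Time passes only in rows, so rows that repeat a pose let the fingers close. It gives the time, the measured TCP pose, the force, the opening and the grip force at its end, in the units of the state.
- env.get_state(): the state, without advancing time (a new reading comes with each control period).
- env.read_camera(name): name is "scene" or "top" or "wrist"; returns a dict with "pixels" (400x640x3 uint8, red, green, blue), "fovy" (degrees; the focal length in pixels is half the picture's height over the tangent of half this angle, whatever the lens; pixels are square), "cx", "cy" (the principal point, pixels), "extrinsics" (4x4, takes a point from world to camera coordinates); the wrist camera has in their place "mount" (4x4, takes a point from camera to tool coordinates, whose origin is the TCP and whose axes are the flange's). Camera axes: x right, y up, looking along -z (the intrinsics and any distortion apply to the point x, -y, -z); pixel columns grow to the right and rows downward; lengths in m; the calibration is good to about 2 mm. The wrist camera is an equidistant fisheye: a pixel r from the principal point sees the ray r / f radians off the axis. A picture is of the moment at which its call begins: read the wrist's pose just before it. There is no depth.
- env.hand_in(): hands the job in; it is judged then, once.
Trained networks look in a picture, given as the dict that the camera call returned (one of the last four; its "shot" number tells which), for a name from the list of things; names that differ only in an ending like _2 or _b are one class to them, and where a whole thing is asked for, a point or a joint stands for the part that bears it (a point fixed in the world has none). Each returns a list of dicts, best first, with "confidence" (0 to 1); they miss things now and then, are a little off and sometimes report something else, mostly with a low value. They report only what shows in the picture. A call takes as long as a camera call.
- env.spot_in(thing, picture): "centre" ([x, y, z] in m, in world coordinates, good to about 4 mm: the middle of the surface that is visible of it).
- env.regions_of(thing, picture): "mask" (400x640 bool, what is visible of it).
- env.landmark_of(thing, picture): "centre" ([x, y, z] in m, in world coordinates, good to about 4 mm: a listed point, or the origin of a listed thing).
The state is a dict: "clock": time; "joint_pos": joint angles; "qvel": joint speeds; "tau": joint torques, N m; "tcp_pos": TCP position; "orientation": TCP orientation; "wrist_force": force on the tool from outside, world axes, zero at the start; "ft_torque": the same for the moment, N m; "finger_gap": finger opening in m; "grip_force": force on a finger pad.
Only numpy, scipy, OpenCV 4.12 (cv2) and the standard library are available. Lean on these libraries where they do the work, as an engineer would, in place of code of your own. Each camera call takes 0.05 s, during which the arm holds its last target. There are 200 camera calls.

TASK

The tray on one side of the bearing-ball feeder is full, and the seesaw gate still leans to it. Press the raised end of the gate down with a fingertip so that it rocks over to the side of the empty tray, and only then push the shutter's upright post sideways as far as it goes, so that the three waiting balls run down the other chute and come to rest in the empty tray. Let the balls run by themselves without touching them, and leave the mug, jar, screwdriver and servo where they are.

Things in the scene. Friction and masses are not known exactly. Their poses are not given: they have to be found in the camera images.
- feeder: Fixed ball feeder on a T-shaped plywood base (cross-bar 470 mm along y, x -90 to 60 mm; stem 110 mm wide out to x = 230). Origin: on the table straight under the gate's pivot; x points away from the robot up the feed channel, y left to the full tray, z up. Turned up to 21 degrees either way. An aluminium seesaw gate lies along y in front, with a chute and a tray at each end.
- feed_lip (a point): Lower lip of the feed channel, 12 mm beyond the pivot, 111 mm up: balls drop from it onto the gate's middle. Aluminium channel 26 mm wide inside, walls 18 mm high, rising at 8 degrees along the feeder's x to x = 200 mm; its highest edge is 160 mm up. Left of the shutter stands a guide post, 110 mm high.
- gate (a joint): Seesaw gate, a trough 170 mm long, 50 mm wide, pivoted along the feeder's x 65 mm up. Rad: -0.26 = left (+y, full tray) end low, as at the start; 0 = level; 0.26 = right (-y, empty tray) end low; stops at both. Trough floor 30 mm, near wall 58 mm above the pivot. Top-heavy: once pressed past level it falls to the other stop by itself and stays. Takes about 1 N at an ear.
- ear_empty_side (a point): Top centre of the press ear at the gate's right (-y, empty tray) end, raised at the start (115 mm up): the one to press. A flat tab 5 mm thick, 36 mm along y, sticking out 50 mm from the gate's near wall to the robot. At level it lies 62 mm before, 65 mm right of and 35 mm above the pivot; in all it sinks 33 mm and drifts 18 mm to -y. The wall, 28 mm from this point, rises 23 mm above it.
- ear_full_side (a point): Top centre of the like ear at the gate's left (+y, full tray) end, low at the start (82 mm up).
- shutter (a joint): Shutter of the feed channel: a steel blade across it with a cross plate and an upright post on top. Metres slid along the feeder's +y (left, towards the full tray): 0 to 0.004 = closed, as at the start; balls pass beyond about 0.022; 0.040 = fully open, on its stop. Friction 1.5 N; stays where it is left.
- post_top (a point): Top centre of the shutter's upright round black post, 12 mm across, free over its upper 50 mm (154 to 204 mm above the table), 65 mm beyond the pivot along the feeder's x. Push it from its right (-y) side along the feeder's +y. Nothing else of the feeder is higher than 160 mm.
- empty_tray (a point): Centre of the inner floor of the empty right (-y) tray, 14 mm up; a grey open tray, inside 109 mm along x by 90 mm along y; outer wall 70 mm high, others 50 mm or less. A chute (60 mm wide, its edges below 88 mm) leads into it from the gate's right end. Axes as the feeder's.
- full_tray (a point): The same for the left (+y) tray, which is full of steel balls fixed in place.
- ball0_center (a point): Bare steel bearing ball, 20 mm across, 33 g, loose; one of three waiting in a row in the feed channel behind the closed shutter (ball0 leans on the shutter, ball2 is the farthest up). The point is its centre.
- ball1_center (a point): Bare steel bearing ball, 20 mm across, 33 g, loose; one of three waiting in a row in the feed channel behind the closed shutter (ball0 leans on the shutter, ball2 is the farthest up). The point is its centre.
- ball2_center (a point): Bare steel bearing ball, 20 mm across, 33 g, loose; one of three waiting in a row in the feed channel behind the closed shutter (ball0 leans on the shutter, ball2 is the farthest up). The point is its centre.
- mug: White ceramic mug, 80 mm across, 92 mm high, loose, on the table left of the feed channel. Origin: centre of its underside. Leave it alone.
- jar: Clear jar with a black cap, 56 mm across, 75 mm high, loose, on the table right of the feed channel. Origin: centre of its underside. Leave it alone.
- screwdriver: Screwdriver with a black handle lying left of the mug, pointing along the feeder's x; loose. Origin: underside, middle. Leave it alone.
- servo: Small black hobby servo motor, 55 x 20 x 44 mm, loose, right of the jar. Origin: centre of its underside. Leave it alone.
- ball0: The same ball as ball0_center; origin on its surface.
- ball1: The same ball as ball1_center; origin on its surface.
- ball2: The same ball as ball2_center; origin on its surface.

How it is judged:
On the way, in this order (a step that is already met when the one before it is completed fails the run):
1. the gate is rocked over to the empty tray's side while the shutter is still closed (value of joint gate above 0.23 rad and value of joint shutter below 0.012 m), for 0.2 s.
2. the shutter is pushed open with the gate still over (value of joint shutter above 0.018 m and value of joint gate above 0.2 rad), for 0.1 s.
3. all three balls are in the empty tray (x of ball0_center in the frame of empty_tray between -0.057 and 0.057 m and y of ball0_center in the frame of empty_tray between -0.05 and 0.05 m and z of ball0_center in the frame of empty_tray between 0 and 0.035 m and x of ball1_center in the frame of empty_tray between -0.057 and 0.057 m and y of ball1_center in the frame of empty_tray between -0.05 and 0.05 m and z of ball1_center in the frame of empty_tray between 0 and 0.035 m and x of ball2_center in the frame of empty_tray between -0.057 and 0.057 m and y of ball2_center in the frame of empty_tray between -0.05 and 0.05 m and z of ball2_center in the frame of empty_tray between 0 and 0.035 m), for 0.2 s.
At the end, for the whole second after the job is handed in: The gate rests on its empty-tray stop (joint above 0.22 rad), the shutter is open (above 30 mm), and all three ball centres are inside the empty tray's walls, lower than 35 mm above its floor and slower than 80 mm/s (all of step 3 and value of joint gate above 0.22 rad and value of joint shutter above 0.03 m and linear speed of each of ball0, ball1, ball2 below 0.08 m/s); the robot touches nothing.
It fails at once if the robot touches a ball (contact force between any of the fingers, the arm and ball0 above 0.2 N or contact force between any of the fingers, the arm and ball1 above 0.2 N or contact force between any of the fingers, the arm and ball2 above 0.2 N).
It fails at once if a ball is lifted above the feed channel (height (world z) of any of ball0_center, ball1_center, ball2_center above 0.175 m).
It fails at once if a bystander (mug, jar, screwdriver, servo) is moved by more than 20 mm, or lifted (distance of any of mug, jar, screwdriver, servo from where it was at the start of the episode above 0.02 m).
It also fails if it takes over 48 s, if anything falls off the work surface, if the arm or the gripper's body presses on something with over 40 N, if the wrist force passes 120 N, or if a joint passes its speed limit or range.

## Working session

There is one attempt and no reset: what is moved stays moved. The work goes in short steps, Python scripts to look and compute and a tool call to move; the robot and the scene stay as the last step left them, time stands still between calls to the robot, and variables do not carry over. Pictures are saved under pics/ and viewed, at most 10 in all, crops included, and the job is handed in when it is done.

Besides the shell and the picture viewer there is one more tool, called after "Emit:" as name(argument=value, ...) on one line, values as JSON. move_arm: Moves the arm, as the interface text tells. Its arguments: {"type":"object","properties":{"targets":{"type":"array","items":{"type":"array"}},"squeeze":{"type":"number"}},"required":["targets"]}

```bash
mkdir -p pics; cat > h.py <<'E'
import numpy as np, cv2
from workcell import env
E
python3 - <<'E'
from h import *
s=env.get_state(); print(s['clock'],s['tcp_pos'],s['orientation'],s['finger_gap'])
for n in ['scene','top']:
    p=env.read_camera(n); cv2.imwrite(f'pics/{n}0.png',p['pixels'][:,:,::-1])
    for t in ['feeder','feed_lip','ear_empty_side','ear_full_side','post_top','empty_tray','full_tray','ball0_center','ball2_center','mug','jar','servo']:
        r=env.landmark_of(t,p)
        print(n,t,[(np.round(q['centre'],4).tolist(),round(q['confidence'],2)) for q in r[:2]])
E
```

```text
0.0 [ 0.14764165 -0.55519601  0.23040903] [-9.11924455e-04  9.91570586e-01  1.29564426e-01 -3.00133429e-06] 0.0857120515364913
scene feeder [([0.5454, -0.0385, 0.0016], 0.87)]
scene feed_lip [([0.552, -0.0428, 0.1103], 0.76)]
scene ear_empty_side [([0.4729, -0.0724, 0.1145], 0.73)]
scene ear_full_side [([0.4989, 0.0512, 0.0866], 0.83), ([0.65, -0.0603, 0.125], 0.54)]
scene post_top [([0.6077, -0.0561, 0.2073], 0.91), ([0.6431, -0.0617, 0.1347], 0.21)]
scene empty_tray [([0.5025, -0.218, 0.0085], 0.61)]
scene full_tray [([0.5927, 0.1416, 0.0144], 0.89), ([0.6623, -0.0635, 0.1286], 0.24)]
scene ball0_center [([0.6197, -0.0534, 0.1323], 0.48)]
scene ball2_center [([0.5559, -0.043, 0.1112], 0.6), ([0.6582, -0.0649, 0.1379], 0.44)]
scene mug [([0.4738, -0.0747, 0.1173], 0.51)]
scene jar [([0.6369, -0.2135, 0.0045], 0.69), ([0.6548, -0.0623, 0.1392], 0.26)]
scene servo [([0.5974, -0.2812, -0.003], 0.96)]
top feeder [([0.5427, -0.0392, 0.0013], 0.62)]
top feed_lip [([0.5579, -0.0394, 0.1078], 0.67), ([0.6457, -0.061, 0.123], 0.54)]
top ear_empty_side [([0.4753, -0.0712, 0.1134], 0.81)]
top ear_full_side [([0.505, 0.0484, 0.0811], 0.69)]
top post_top [([0.6056, -0.0521, 0.2066], 0.75)]
top empty_tray [([0.5037, -0.2142, 0.0155], 0.97), ([0.7207, 0.2125, 0.0031], 0.6)]
top full_tray [([0.5875, 0.1417, 0.0174], 0.59)]
top ball0_center [([0.6248, -0.0569, 0.132], 0.59), ([0.6592, -0.066, 0.1367], 0.58)]
top ball2_center [([0.658, -0.0634, 0.1375], 0.55)]
top mug [([0.7076, 0.0793, -0.0003], 0.58)]
top jar [([0.6383, -0.212, -0.0013], 0.65)]
top servo [([0.5961, -0.2819, 0.0012], 0.62)]
```

View pics/top0.png

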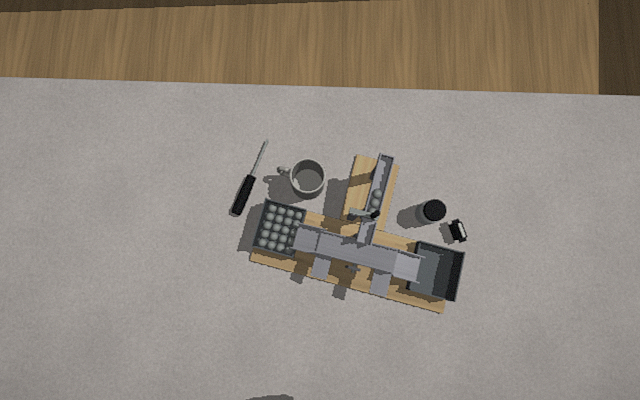

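View pics/scene0.png

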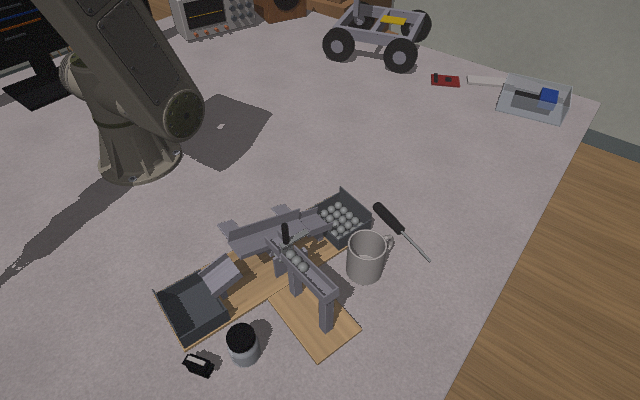

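```bash
cat >> h.py <<'E'
from scipy.spatial.transform import Rotation as R
YAW=np.deg2rad(-13.7)
O=np.array([.544,-.039,0]); F=R.from_euler('z',YAW)
def plan(pf):
    """feeder-frame TCP target (mm), tool down, tool x along feeder x"""
    s=env.get_state(); q=s['orientation']; T=R.from_quat([q[1],q[2],q[3],q[0]])
    w=O+F.apply(np.array(pf)/1000); G=F*R.from_euler('x',np.pi)
    d=T.inv().apply(w-s['tcp_pos'])*1000
    a=np.rad2deg((T.inv()*G).as_rotvec())/10
    print(pf,'shift',d.round(1),'turn',a.round(3))
def where():
    s=env.get_state(); print(s['clock'],'feeder mm',(F.inv().apply(s['tcp_pos']-O)*1000).round(1),s['wrist_force'],s['finger_gap'])
E
python3 - <<'E'
from h import *
for p in ([.474,-.0718,.114],[.502,.05,.083],[.6066,-.054,.207],[.503,-.216,.012],[.590,.1417,.015]): print((F.inv().apply(np.array(p)-O)*1000).round(1))
plan([-66,-62,220]);plan([-66,-62,140]);where()
E
```

```text
[-60.2 -48.4 114. ]
[-61.9  76.5  83. ]
[ 64.4   0.3 207. ]
[   2.1 -181.7   12. ]
[  1.9 186.5  15. ]
[-66, -62, 220] shift [ 428.1 -374.7   11.3] turn [ 1.000e-03 -0.000e+00  2.859e+00]
[-66, -62, 140] shift [ 428.1 -374.7   91.3] turn [ 1.000e-03 -0.000e+00  2.859e+00]
1.3 feeder mm [-262.6 -595.9  231.3] [ 0.20174648 -0.67919514 -0.42252425] 0.08550321329305895
```

Emit:
move_arm(targets=[[[100, -88, 0], [0, 0, 0.8], 1], [[150, -131, 0], [0, 0, 1.2], 1], [[200, -175, 0], [0, 0, 1.6], 1], [[250, -219, 0], [0, 0, 2.0], 1], [[290, -254, 0], [0, 0, 2.4], 1]])

```text
clock: 1.92
tcp_pos: [0.3228, -0.2948, 0.2316]
orientation: [0.0, 0.997, -0.081, 0.0]
wrist_force: [1.2, -0.3, 0.2]
finger_gap: 0.0
grip_force: 0.0
```

```bash
python3 - <<'E'
from h import *
where();plan([-66,-60,215])
E
```

```text
1.925 feeder mm [-154.3 -300.9  231.6] [ 1.21898335 -0.2956979   0.17478549] 3.3237357472078353e-05
[-66, -60, 215] shift [ 106.6 -233.4   16.5] turn [ 0.004 -0.005  0.442]
```

Emit:
move_arm(targets=[[[20, -50, 0], [0, 0, 0.2], 1], [[40, -100, 0], [0, 0, 0.4], 1], [[60, -130, 0], [0, 0, 0.4], 1], [[60, -130, 0], [0, 0, 0.4], 1], [[60, -130, 0], [0, 0, 0.4], 1]])

```text
clock: 2.55
tcp_pos: [0.4017, -0.1777, 0.2313]
orientation: [0.0, 0.993, -0.114, -0.0]
wrist_force: [-0.2, 1.1, 0.3]
finger_gap: 0.0004
grip_force: 0.0
```

```bash
python3 - <<'E'
from h import *
where();plan([-66,-60,215]);plan([-66,-60,128])
E
```

```text
2.55 feeder mm [-105.4 -168.4  231.3] [-0.22279637  1.12668119  0.26086321] 0.00039497915738632945
[-66, -60, 215] shift [  40.6 -108.    16.2] turn [0.002 0.001 0.061]
[-66, -60, 128] shift [  40.6 -108.   103.2] turn [0.002 0.001 0.061]
```

Emit:
move_arm(targets=[[[20, -54, 0], [0, 0, 0.06], 1], [[40, -108, 16], [0, 0, 0.06], 1], [[40, -108, 60], [0, 0, 0.06], 1], [[40, -108, 100], [0, 0, 0.06], 1], [[40, -108, 100], [0, 0, 0.06], 1]])

```text
clock: 3.18
tcp_pos: [0.4624, -0.0816, 0.1287]
orientation: [-0.001, 0.993, -0.12, -0.003]
wrist_force: [-0.9, 0.2, 0.6]
finger_gap: 0.0001
grip_force: 0.0
```

```bash
python3 - <<'E'
from h import *
where()
p=env.read_camera('scene'); cv2.imwrite('pics/s1.png',cv2.resize(p['pixels'][150:350,140:400,::-1],None,fx=3,fy=3))
E
```

```text
3.175 feeder mm [-69.2 -60.7 128.7] [-0.8928419   0.18544079  0.59038875] 8.903383019176615e-05
```

View pics/s1.png

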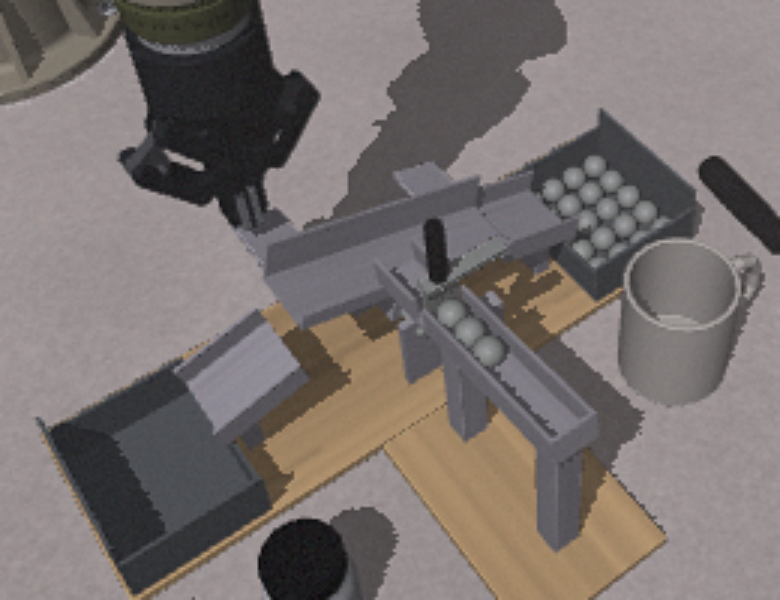

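The fingertip (crop ~(250,215)) is just above the raised ear (~(255,235)), clear of the wall; now press.

Emit:
move_arm(targets=[[[2, 0, 10], [0, 0, 0], 1], [[2, 0, 20], [0, 0, 0], 1], [[2, 0, 30], [0, 0, 0], 1], [[2, 0, 40], [0, 0, 0], 1], [[2, 0, 44], [0, 0, 0], 1]])

```text
clock: 3.85
tcp_pos: [0.4667, -0.0817, 0.0864]
orientation: [-0.0, 0.993, -0.119, -0.001]
wrist_force: [0.1, 0.5, 0.2]
finger_gap: -0.0002
grip_force: 0.1
```

Emit:
move_arm(targets=[[[0, 0, 0], [0, 0, 0], 1], [[0, 0, 0], [0, 0, 0], 1]])

```text
clock: 4.1
tcp_pos: [0.4675, -0.0819, 0.0875]
orientation: [0.0, 0.993, -0.119, 0.0]
wrist_force: [-0.1, -0.4, 0.2]
finger_gap: -0.0003
grip_force: 0.0
```

```bash
python3 - <<'E'
from h import *
where()
p=env.read_camera('scene'); cv2.imwrite('pics/s2.png',cv2.resize(p['pixels'][150:350,140:400,::-1],None,fx=3,fy=3))
E
```

```text
4.1 feeder mm [-64.2 -59.8  87.5] [-0.13558749 -0.44997836  0.16085382] -0.000316378781204061
```

View pics/s2.png

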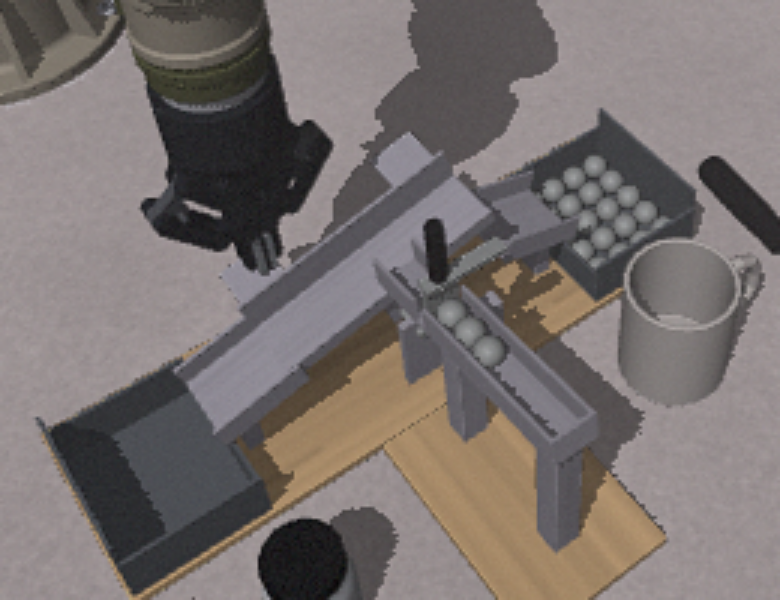

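Gate has rocked to the right stop and balls still wait. Lift clear, and turn 90° so the gripper's knuckles lie along the channel rather than above the post.

Emit:
move_arm(targets=[[[-5, 0, -50], [0, 0, 0], 1], [[-5, 0, -100], [0, 0, 0], 1], [[-5, 0, -150], [0, 0, 0], 1], [[-5, 0, -150], [0, 0, 0], 1], [[-5, 0, -150], [0, 0, 0], 1]])

```text
clock: 4.78
tcp_pos: [0.4624, -0.0807, 0.2372]
orientation: [0.0, 0.993, -0.119, 0.0]
wrist_force: [-0.3, -0.2, -0.0]
finger_gap: 0.0003
grip_force: 0.0
```

```bash
python3 - <<'E'
from h import *
where();print(env.get_state()['joint_pos']);plan([65,-60,235])
p=env.read_camera('top')
for t in ['post_top','feed_lip']:print([(( F.inv().apply(q['centre']-O)*1000).round(1),q['confidence']) for q in env.landmark_of(t,p)[:2]])
E
```

```text
4.775 feeder mm [-69.4 -59.8 237.2] [-0.29787492 -0.18183757 -0.02269257] 0.0002927872609559501
[-3.43985291e-01  1.06571884e-01 -2.00742816e-01  1.26302774e+00
 -1.02468361e-04  3.03693071e+00]
[65, -60, 235] shift [1.344e+02 1.000e-01 2.200e+00] turn [ 0.001 -0.003 -0.001]
[]
[(array([ 13.7,   2.1, 111.5]), 0.7)]
```

Emit:
move_arm(targets=[[[25, 0, 0], [0, 0, -1], 1], [[50, 0, 0], [0, 0, -2], 1], [[80, 0, 0], [0, 0, -3], 1], [[110, 0, 0], [0, 0, -4], 1], [[134, 0, 0], [0, 0, -5], 1]])

```text
clock: 5.55
tcp_pos: [0.593, -0.1126, 0.2355]
orientation: [-0.001, 0.949, 0.314, -0.001]
wrist_force: [-0.7, 0.2, 0.4]
finger_gap: 0.0002
grip_force: 0.0
```

Emit:
move_arm(targets=[[[0, 0, 0], [0, 0, -1], 1], [[0, 0, 0], [0, 0, -2], 1], [[0, 0, 0], [0, 0, -3], 1], [[0, 0, 0], [0, 0, -4], 1], [[0, 0, 0], [0, 0, -4], 1]])

```text
clock: 6.18
tcp_pos: [0.592, -0.1123, 0.2358]
orientation: [-0.001, 0.787, 0.617, -0.001]
wrist_force: [-0.5, -0.1, 0.2]
finger_gap: -0.0002
grip_force: 0.0
```

```bash
python3 - <<'E'
from h import *
where();plan([65,-50,170]);plan([65,35,170])
E
```

```text
6.175 feeder mm [ 64.  -59.8 235.8] [-0.54046983 -0.08072932  0.17627412] -0.00023135884583120743
[65, -50, 170] shift [ 9.8  1.1 65.8] turn [-0.012  0.011  8.988]
[65, 35, 170] shift [94.8  0.9 65.9] turn [-0.012  0.011  8.988]
```

Emit:
move_arm(targets=[[[0, 1, 40], [0, 0, 0], 1], [[5, 1, 66], [0, 0, 0], 1], [[15, 1, 66], [0, 0, 0], 1], [[25, 1, 66], [0, 0, 0], 1], [[30, 1, 66], [0, 0, 0], 1]])

```text
clock: 6.8
tcp_pos: [0.6018, -0.0829, 0.1728]
orientation: [0.001, 0.786, 0.618, 0.001]
wrist_force: [0.2, 0.2, 0.4]
finger_gap: 0.0003
grip_force: 0.0
```

```bash
python3 - <<'E'
from h import *
where()
p=env.read_camera('scene'); cv2.imwrite('pics/s3.png',cv2.resize(p['pixels'][150:350,140:400,::-1],None,fx=3,fy=3))
E
```

```text
6.8 feeder mm [ 66.5 -28.9 172.8] [0.15169534 0.1525115  0.44457795] 0.00031095070385744053
```

View pics/s3.png

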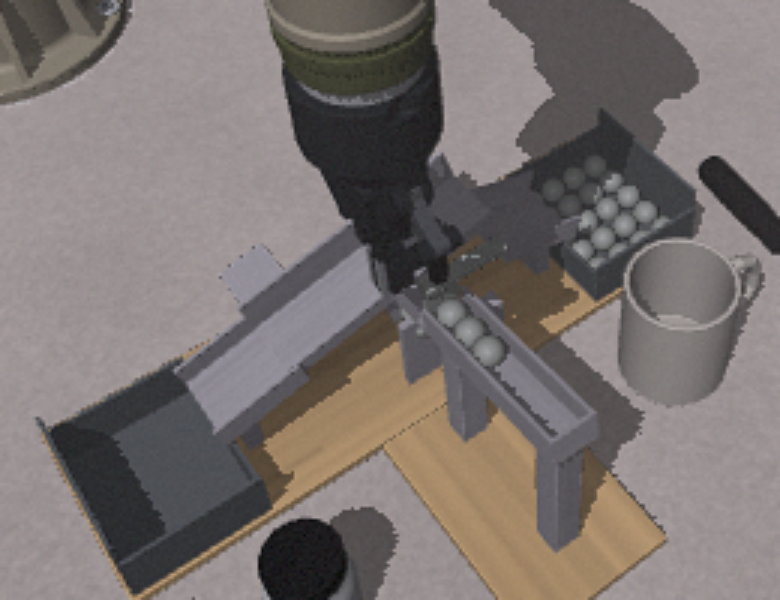

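The finger stands just right of the post (~(440,260)), with the balls behind; push now.

Emit:
move_arm(targets=[[[10, 0, 0], [0, 0, 0], 1], [[20, 0, 0], [0, 0, 0], 1], [[30, 0, 0], [0, 0, 0], 1], [[40, 0, 0], [0, 0, 0], 1], [[46, 0, 0], [0, 0, 0], 1]])

```text
clock: 7.48
tcp_pos: [0.6119, -0.0382, 0.1713]
orientation: [0.0, 0.786, 0.618, 0.0]
wrist_force: [-0.4, -2.3, 1.1]
finger_gap: 0.0002
grip_force: 0.9
```

Emit:
move_arm(targets=[[[3, 0, 0], [0, 0, 0], 1], [[6, 0, 0], [0, 0, 0], 1], [[8, 0, 0], [0, 0, 0], 1], [[8, 0, 0], [0, 0, 0], 1]])

```text
clock: 7.98
tcp_pos: [0.6133, -0.0309, 0.1711]
orientation: [-0.0, 0.786, 0.618, -0.0]
wrist_force: [0.2, -0.9, 0.8]
finger_gap: -0.0001
grip_force: 0.2
```

```bash
python3 - <<'E'
from h import *
where()
p=env.read_camera('scene'); cv2.imwrite('pics/s4.png',cv2.resize(p['pixels'][150:350,140:400,::-1],None,fx=3,fy=3))
E
```

```text
7.975 feeder mm [ 65.4  24.3 171.1] [ 0.15703516 -0.94467759  0.84175833] -5.5427671235347866e-05
```

View pics/s4.png

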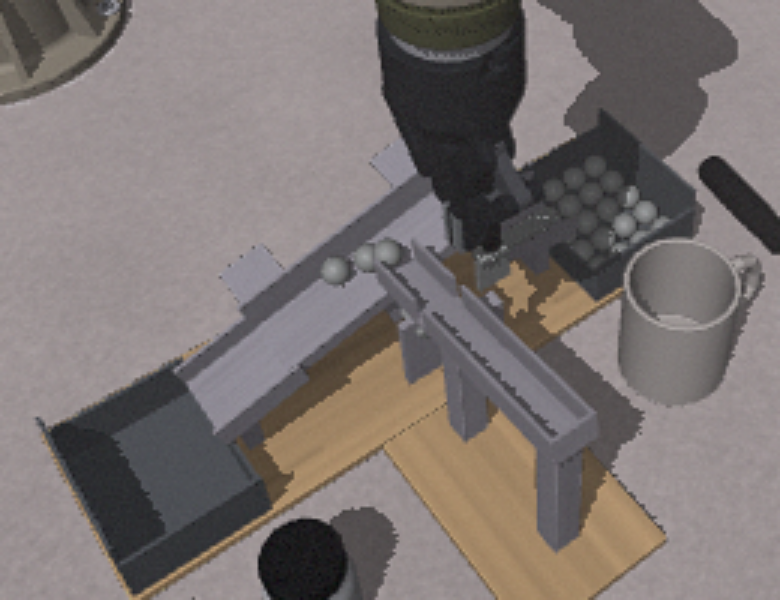

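The balls are rolling on the gate to the right. No stop felt yet; push on gently.

Emit:
move_arm(targets=[[[2, 0, 0], [0, 0, 0], 1], [[4, 0, 0], [0, 0, 0], 1], [[6, 0, 0], [0, 0, 0], 1], [[6, 0, 0], [0, 0, 0], 1]])

```text
clock: 8.52
tcp_pos: [0.6134, -0.03, 0.1712]
orientation: [0.002, 0.788, 0.616, -0.004]
wrist_force: [-4.6, -15.9, 1.7]
finger_gap: 0.0
grip_force: 8.4
```

Force rose to 16 N with no travel: on the stop. Back off, then lift away.

Emit:
move_arm(targets=[[[-15, 0, 0], [0, 0, 0], 1], [[-30, 0, 0], [0, 0, 0], 1], [[-30, 0, -50], [0, 0, 0], 1], [[-30, 0, -90], [0, 0, 0], 1], [[-30, 0, -90], [0, 0, 0], 1]])

```text
clock: 9.15
tcp_pos: [0.6096, -0.055, 0.2653]
orientation: [0.003, 0.786, 0.618, 0.003]
wrist_force: [-0.7, 0.3, 0.3]
finger_gap: 0.0001
grip_force: 0.0
```

```bash
python3 - <<'E'
from h import *
where()
p=env.read_camera('scene'); cv2.imwrite('pics/s5.png',cv2.resize(p['pixels'][150:350,140:400,::-1],None,fx=3,fy=3))
E
```

```text
9.15 feeder mm [ 67.5  -0.  265.3] [-0.68759614  0.31810291  0.33123287] 0.00010904093230332341
```

View pics/s5.png

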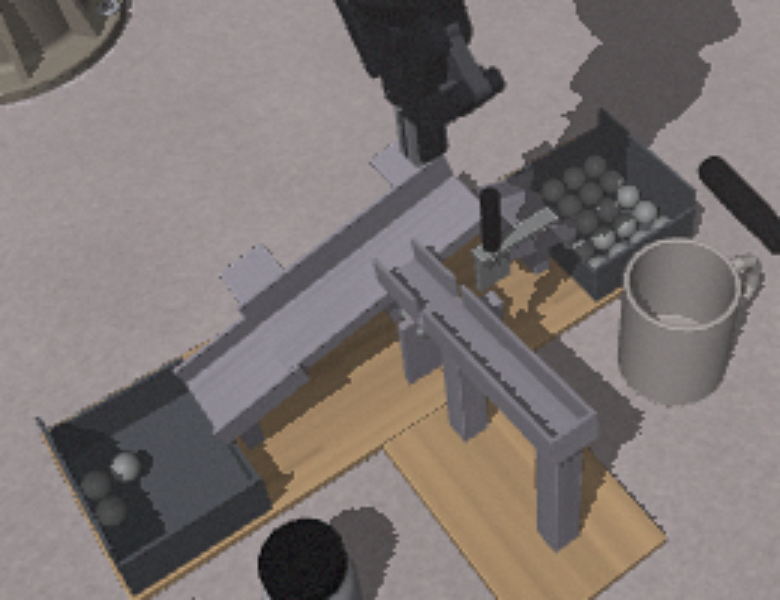

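All three balls are in the empty tray (crop ~(125,465), (97,485), (112,512)), the gate is over and the shutter is open. Let them settle.

Emit:
move_arm(targets=[[[0, 0, 0], [0, 0, 0], 1], [[0, 0, 0], [0, 0, 0], 1], [[0, 0, 0], [0, 0, 0], 1], [[0, 0, 0], [0, 0, 0], 1], [[0, 0, 0], [0, 0, 0], 1]])

```text
clock: 9.82
tcp_pos: [0.6078, -0.0544, 0.2611]
orientation: [-0.0, 0.786, 0.618, -0.0]
wrist_force: [-0.3, 1.0, -0.3]
finger_gap: 0.0001
grip_force: 0.0
```

Emit:
move_arm(targets=[[[0, 0, 0], [0, 0, 0], 1], [[0, 0, 0], [0, 0, 0], 1], [[0, 0, 0], [0, 0, 0], 1], [[0, 0, 0], [0, 0, 0], 1], [[0, 0, 0], [0, 0, 0], 1]])

```text
clock: 10.45
tcp_pos: [0.6078, -0.0545, 0.2613]
orientation: [0.0, 0.787, 0.618, -0.0]
wrist_force: [-0.6, 0.1, 0.4]
finger_gap: 0.0006
grip_force: 0.0
```

Emit:
move_arm(targets=[[[0, 0, 0], [0, 0, 0], 1], [[0, 0, 0], [0, 0, 0], 1], [[0, 0, 0], [0, 0, 0], 1], [[0, 0, 0], [0, 0, 0], 1], [[0, 0, 0], [0, 0, 0], 1]])

```text
clock: 11.08
tcp_pos: [0.6078, -0.0544, 0.2613]
orientation: [0.0, 0.786, 0.618, -0.0]
wrist_force: [-0.3, -0.0, 0.6]
finger_gap: 0.0001
grip_force: 0.0
```

```bash
python3 - <<'E'
from h import *
g=lambda p:cv2.cvtColor(p['pixels'],cv2.COLOR_RGB2GRAY)[270:350,150:240].astype(int)
a=env.read_camera('scene')
for i in range(9): b=env.read_camera('scene')
print((abs(g(a)-g(b))>30).sum(), env.get_state()['clock'])
cv2.imwrite('pics/s6.png',cv2.resize(b['pixels'][150:350,140:400,::-1],None,fx=3,fy=3))
E
```

```text
0 11.575
```

View pics/s6.png

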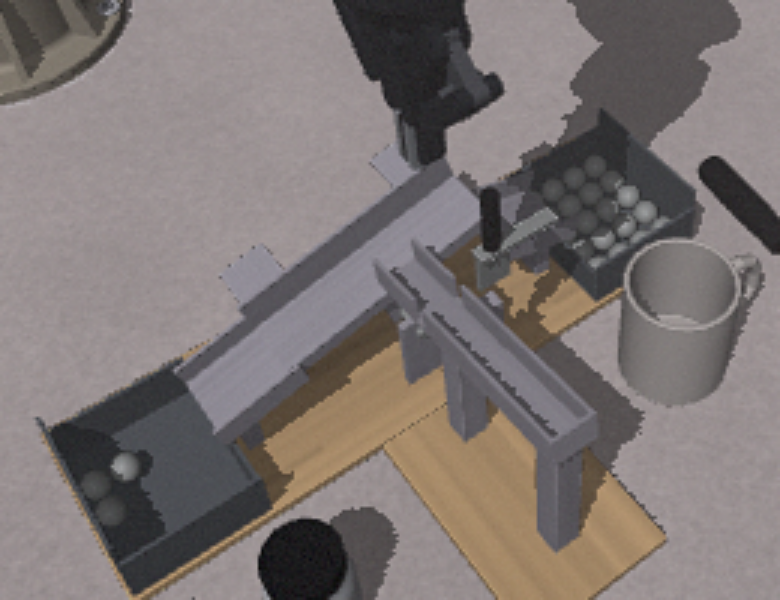

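The three balls are at rest in the tray at the same pixels as before, and the gate and shutter are unchanged.

```bash
python3 -c "
from workcell import env
print(env.hand_in())"
```

```text
the job is handed in; nothing more can be done
None
```

The job is handed in: I rocked the gate over, then pushed the shutter open to its stop, and all three balls came to rest in the empty tray; no verdict was returned.

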